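# Zero the rotary jig and hold a hinge leaf in line with the jamb knuckles

### The arm

A 7-joint arm with a two-finger parallel gripper is mounted at the origin on a cart in front of the work surface, level with it; the furniture and walls round the work are solid. World frame = base frame: x ahead of the robot, y to its left, z up, the work surface at z = 0. Lengths are in m, angles in rad, forces in N, time in s.
With the tool pointing down it reaches from about 0.4 to 0.85 m from the base axis. Payload 10.4 kg.
Tool frame: the origin (TCP) lies midway between the tips of the shut fingers; the grasp point (between the pads) lies 19 mm behind it; z points along the fingers, x is the direction in which the jaws open and shut, and the axes are right-handed (so a half turn about z gives the same grasp; the last joint's range is limited). The gripper opens to 87 mm and grips with 3 to 60 N. Pads are 19 mm wide; open, the fingers measure 117 mm over their backs; the gripper's body (75 mm by 190 mm) begins 51 mm behind the grasp point.
Start: joints at [1.2, 0.332, -0.065, 1.46, 0.022, 1.35, -0.088], TCP at [0.213, -0.588, 0.223] pointing down, gripper open.
Joint ranges: [-2.6, 2.6], [-0.5, 2.12], [-1.47, 1.34], [0.16, 2.42], [-1.27, 4.41], [0.06, 2.06], [-2.6, 2.6]. Speed limits (rad/s): [2.22, 2.22, 2.79, 2.79, 3.14, 3.14, 3.14].

### API

Orientations are given as a unit quaternion [x, y, z, w].
In Python, from bench import r gives the robot as it stands. The module is installed in compiled form; this text tells all that it offers.
- The arm moves only by the tool play_rows, never from a script. Its argument "commands" is a list of rows, each a list of 7 numbers: the shift along the world's x, y, z in cm, then the turn, a rotation vector about the world's x, y, z in rad, then the finger opening in cm, from 0 to 8.7. A call has 1 to 20 rows; each row shifts and turns the commanded pose from where the row before left it; what a row does not reach is not made up. A row lasts 1/8 s, in which the tool goes at most 62.5 mm and 10.7 degrees, less where a joint would pass 70% of its speed; a pose out of reach is approached as far as the arm can. A call is refused whole if a number of a shift passes 6.25 or a number of a turn 0.188, either way. A call with a gripper value outside its range is refused whole. The fingers move at their own pace and stop on an object; "grip_force" is the grip in N (left out, the last holds). Time passes only in rows, so rows that do not move let the fingers close. It gives the time, the measured TCP pose, the force and the opening at its end, in the units of the state.
- r.read_state(): the state, without advancing time (a new reading comes with each control period).
- r.camera(name): name is "scene" or "top"; returns a dict with "img" (384x512x3 uint8, red, green, blue), "K" (3x3 intrinsics, pixels), "camera_from_world" (4x4, takes a point from world to camera coordinates). Camera axes: x right, y down, z forward; pixel columns grow to the right and rows downward; lengths in m; the calibration is good to about 2 mm. A picture is of the moment at which its call begins. There is no depth.
- r.close_job(): hands the job in, once; it reports no verdict.
The state is a dict: "time": time; "joint_positions": joint angles; "joint_vel": joint speeds; "joint_torque": joint torques, N m; "ee_pos": TCP position; "eef_rot": TCP orientation; "ft_force": force on the tool from outside, world axes, zero at the start; "torque": the same for the moment, N m; "width": finger opening in m.
Only numpy, scipy, OpenCV 4.12 (cv2) and the standard library are available. Lean on these libraries where they do the work, as an engineer would, in place of code of your own. Each camera call takes 0.05 s, during which the arm holds its last target. There are 200 camera calls.

### The job

First turn the black tare knob of the grey jig until its red pointer stands on the red zero mark, which squares the jamb block. Then lift the brass hinge leaf out of its stand and lower it gently, upright, between the steel knuckles of the jamb block until the pin holes of both line up, ready for the pin. Finish while still holding the leaf there in the gripper, without pressing hard; leave the pots and the dropper bottle alone.

Things in the scene. Friction and masses are not known exactly. Their poses are not given: they have to be found in the camera images.
- jig: fixed grey base plate 130 (x) x 260 (y) x 24 mm; white dial with black tare knob at its -y end, turning table with the jamb block at its +y end; origin at the centre of its underside on the worktop, x away from the robot at yaw 0. It and the stand may swap places. A black block with a spare upright 5 mm pin, top 55 mm above the worktop, is at x +48, y -5 mm.
- tare_knob (a joint): angle of the tare knob, 0 = red pointer on the red zero mark, range -1.6 to 1.6 rad, positive counter-clockwise from above; starts at +0.6 to +1.25. Needs about 0.1 N m, stays where it is left. Geared to the jamb block's table, which turns 0.4 times the knob's angle the same way. Dial marks every 10 degrees.
- knob_grip (a point): on the knob's axis at grip height: x 0, y -75 mm of the jig, 54 mm above the worktop; turns with the knob. The knob is a black bar 42 mm long, 12 wide, 28 high (top 62 mm above the worktop) on a 48 mm disc whose top is 35 mm above the worktop; the bar runs along this point's x, pinch it across y; the pointer is at the -x end.
- pointer_tip (a point): tip of the red pointer on the knob, 33 mm from the knob's axis
- jamb_axis (a point): middle of the jamb's pin axis, 64 mm above the worktop, at x 0, y +65 mm of the jig on the table's axis; turns with the table. Its y runs along the pin axis, z up. Three fixed steel knuckles, 18 mm diameter, 14 mm long, at y = -36, 0 and +36 mm leave two gaps 22 mm long centred on y = -18 and +18 mm. Holes 9 mm.
- stand: fixed grey plastic parking stand 60 (x) x 130 (y) mm, 10 mm thick foot, two forks 59 mm high at its y ends whose slots (12.6 mm) hold the ends of the leaf; origin at the centre of its underside. Between the forks the leaf is free for 70 mm along y.
- leaf: loose brass hinge leaf, about 0.2 kg, upright in the stand, underside 10 mm above the worktop: plate 10 mm thick (x), 96 mm wide (y), from 22 to 80 mm above its origin, two knuckles 18 mm diameter, 18 mm long at y = -18 and +18 mm below it. Same both ways round. Origin at the centre of its underside (lowest line of the knuckles), z up, y along the pin axis.
- leaf_axis (a point): middle of the leaf's pin axis, 9 mm above the leaf's underside; its y axis runs along the pin axis
- leaf_grip (a point): middle of the plate 66 mm above the leaf's underside (14 mm below its top edge): pinch it here from above, across the 10 mm thickness (x)
- pot: white sample pot 37 mm across, 42 mm high, behind the work, leave alone; origin at its underside
- dropper: amber dropper bottle 34 mm across, 84 mm high, behind the work, leave alone; origin at its underside
- small_pot: white sample pot 34 mm across, 36 mm high, near the front edge, leave alone; origin at its underside
- jamb: the blue jamb block, 44 mm wide (x), 104 mm long (y), on the turning table; origin on the table's axis, 24 mm above the worktop. The knuckles lie in its V groove (90 degrees, open upward, edges 12 mm either side of the pin axis and about 1 mm below it), which also takes the leaf's knuckles: a leaf knuckle lying on both flanks is in line.
Not all that is in view belongs to the job. There is more than one size of the leaf; the job needs the smaller.

How it is judged:
On the way, in this order (a step that is already met when the one before it is completed fails the run):
1. the tare knob's pointer is on the zero mark within half a division (5 degrees) (value of joint tare_knob between -0.087 and 0.087 rad), for 0.2 s.
2. the leaf is lifted clear of its stand (z of leaf in the frame of stand above 0.05 m and contact force between leaf and the fingers above 1 N), for 0.1 s.
At the end, for the whole second after the job is handed in: Knob within 0.087 rad of zero; leaf's pin axis within 2.5 mm of the jamb's across and in height, 4 mm along, parallel within 0.07 rad; leaf upright within 0.17 rad, still, gripped with over 2 N and pressing on the jig with under 20 N (all of step 1 and x of leaf_axis in the frame of jamb_axis between -0.0025 and 0.0025 m and z of leaf_axis in the frame of jamb_axis between -0.0025 and 0.0025 m and y of leaf_axis in the frame of jamb_axis between -0.004 and 0.004 m and angle between the y axis of leaf_axis and the y axis of jamb_axis, either way round below 0.07 rad and angle between leaf's own z axis and vertical below 0.17 rad and contact force between leaf and the fingers above 2 N and contact force between leaf and jig below 20 N and linear speed of leaf below 0.02 m/s); the arm keeps its last pose, push and grip.
It fails at once if a pot or the dropper bottle is moved more than 3 cm (distance of any of pot, dropper, small_pot from where it was at the start of the episode above 0.03 m).
It fails at once if the leaf is forced against the jig with more than 50 N (contact force between leaf and jig above 50 N).
It also fails if it takes over 51 s, if anything falls off the work surface, if the arm or the gripper's body presses on something with over 40 N, if the wrist force passes 120 N, or if a joint passes its speed limit or range.

## Working session

There is one attempt and no reset: what is moved stays moved. The work goes in short steps, Python scripts to look and compute and a tool call to move; the robot and the scene stay as the last step left them, time stands still between calls to the robot, and variables do not carry over. Pictures are saved under pics/ and viewed, about 8 in all and at most 12, crops included, and the job is handed in when it is done.

Besides the shell and the picture viewer there is one more tool, called after ">>>" by a JSON object that holds its "api" and its "payload". play_rows: Moves the arm, as the interface text tells. Its arguments: {"type":"object","properties":{"commands":{"type":"array","items":{"type":"array","items":{"type":"number"}}},"grip_force":{"type":"number"}},"required":["commands"]}

```bash
mkdir -p pics
cat > h.py <<'E'
import numpy as np,cv2
from bench import r
def snap(n,tag):
    c=r.camera(n); cv2.imwrite(f'pics/{tag}.png',c['img'][:,:,::-1]); np.savez(f'pics/{tag}.npz',**c); return c
def load(tag): return dict(np.load(f'pics/{tag}.npz'))
def proj(c,P):
    P=np.atleast_2d(np.asarray(P,float)); T=c['camera_from_world']; q=P@T[:3,:3].T+T[:3,3]; p=q@c['K'].T; return p[:,:2]/p[:,2:]
def ray(c,uv):
    T=c['camera_from_world']; R=T[:3,:3]; o=-R.T@T[:3,3]; d=R.T@np.linalg.inv(c['K'])@[uv[0],uv[1],1]; return o,d/np.linalg.norm(d)
def atz(c,uv,z):
    o,d=ray(c,uv); return o+d*(z-o[2])/d[2]
def tri(c1,a,c2,b):
    o1,d1=ray(c1,a);o2,d2=ray(c2,b); s=np.linalg.lstsq(np.c_[d1,-d2],o2-o1,rcond=None)[0]
    p,q=o1+d1*s[0],o2+d2*s[1]; return (p+q)/2,np.linalg.norm(p-q)
E
python3 - <<'E'
from h import *
a=snap('scene','s0');b=snap('top','t0')
for c in(a,b):
    print(c['K'].round(1).tolist(),ray(c,(256,192)))
print({k:np.round(v,3) for k,v in r.read_state().items()})
cv2.imwrite('pics/a0.png',np.vstack([cv2.resize(x['img'][:,:,::-1],(800,600)) for x in (a,)]))
cv2.imwrite('pics/b0.png',cv2.resize(b['img'][:,:,::-1],(800,600),interpolation=cv2.INTER_CUBIC))
E
```

```text
[[369.1, 0.0, 252.9], [0.0, 369.1, 187.0], [0.0, 0.0, 1.0]] (array([0.05044919, 0.4187786 , 0.50431267]), array([ 0.53548425, -0.67552916, -0.50686978]))
[[478.7, 0.0, 258.5], [0.0, 478.7, 192.1], [0.0, 0.0, 1.0]] (array([ 0.30975628, -0.17011842,  1.17741012]), array([ 1.87479782e-01,  5.41203600e-04, -9.82268313e-01]))
{'time': np.float64(0.1), 'joint_positions': array([ 1.2  ,  0.333, -0.065,  1.461,  0.022,  1.35 , -0.088]), 'joint_vel': array([ 0.   , -0.001, -0.001, -0.004, -0.   ,  0.001, -0.   ]), 'joint_torque': array([ 1.0000e-03, -6.2455e+01,  2.5000e-02, -3.9072e+01, -6.1000e-02,
        3.7000e-02,  0.0000e+00]), 'ee_pos': array([ 0.213, -0.587,  0.222]), 'eef_rot': array([ 0.819, -0.574, -0.001, -0.   ]), 'ft_force': array([ 0.878, -0.376,  0.197]), 'torque': array([-0.031,  0.022,  0.041]), 'width': np.float64(0.087)}
```

View pics/a0.png

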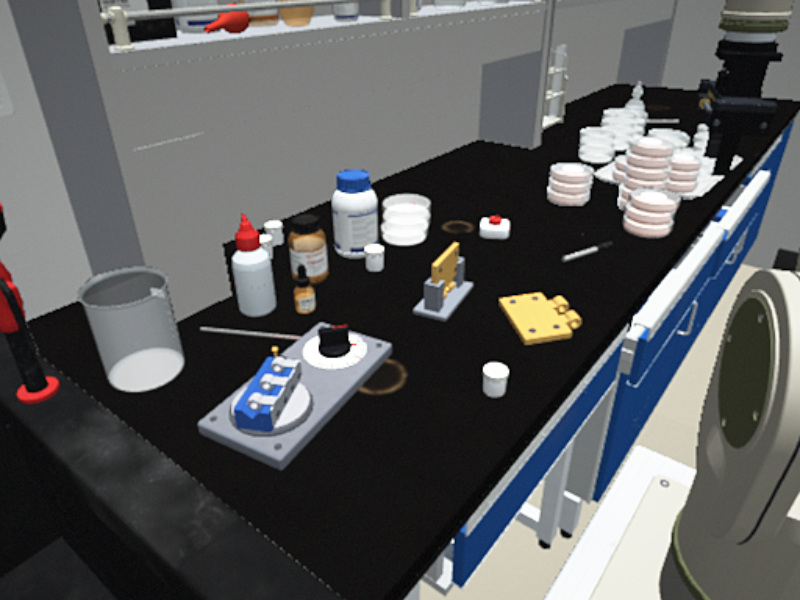

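View pics/b0.png

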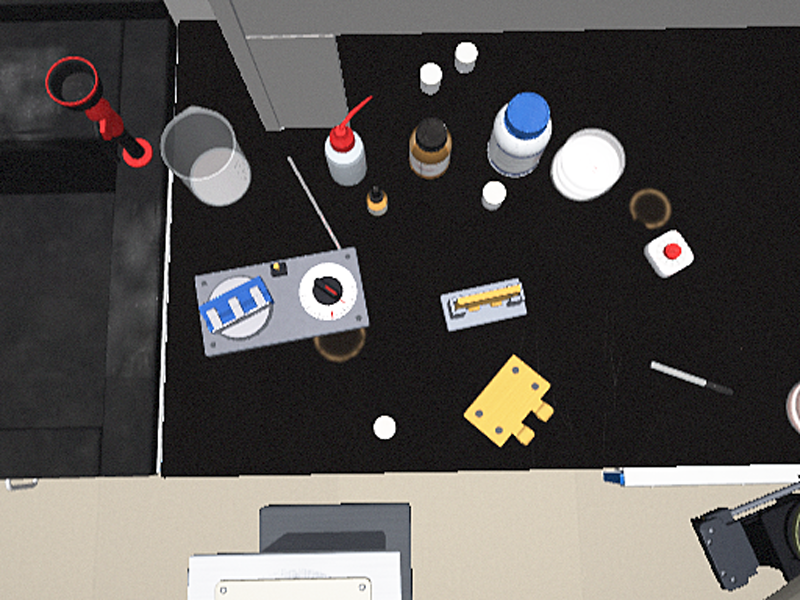

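Both views: the jig is at about (285,300) in the top view, with the stand and upright leaf at (485,303). A larger leaf lies flat at (510,400). In the scene view, the jig is at (300,395), the stand at (445,285) and the flat leaf at (540,315). The upright leaf fits the description because it is in the stand and looks smaller. I'll enlarge both to confirm and measure.

Run:
```python
from h import *
a=load('s0');b=load('t0')
def crop(c,x,y,w,h,s): return cv2.resize(c['img'][y:y+h,x:x+w,::-1],None,fx=s,fy=s,interpolation=cv2.INTER_CUBIC)
t=crop(b,120,150,130,80,6)
def grid(im,x,y,s,st=10):
    for i in range(0,im.shape[1],st*s):
        cv2.putText(im,str(x+i//s),(i,8),0,.3,(0,255,0)); cv2.line(im,(i,10),(i,16),(0,255,0),1)
    for j in range(0,im.shape[0],st*s):
        cv2.putText(im,str(y+j//s),(8,j+4),0,.3,(0,255,0)); cv2.line(im,(0,j),(6,j),(0,255,0),1)
    return im
cv2.imwrite('pics/c1.png',grid(t,120,150,6))
u=np.vstack([np.hstack([grid(crop(b,270,170,90,70,4),270,170,4),grid(crop(a,250,145,110,70,4),250,145,4)]),grid(crop(a,120,195,200,80,4),120,195,4)])
cv2.imwrite('pics/c2.png',u)
```

```text
(no output)
```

View pics/c1.png

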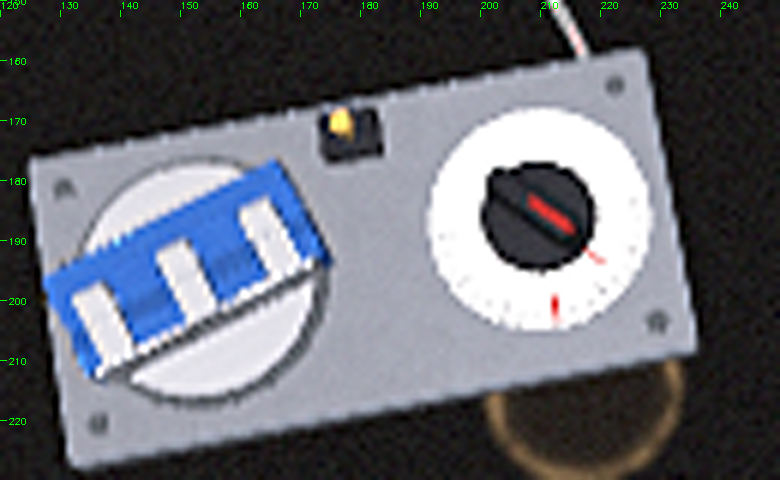

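View pics/c2.png

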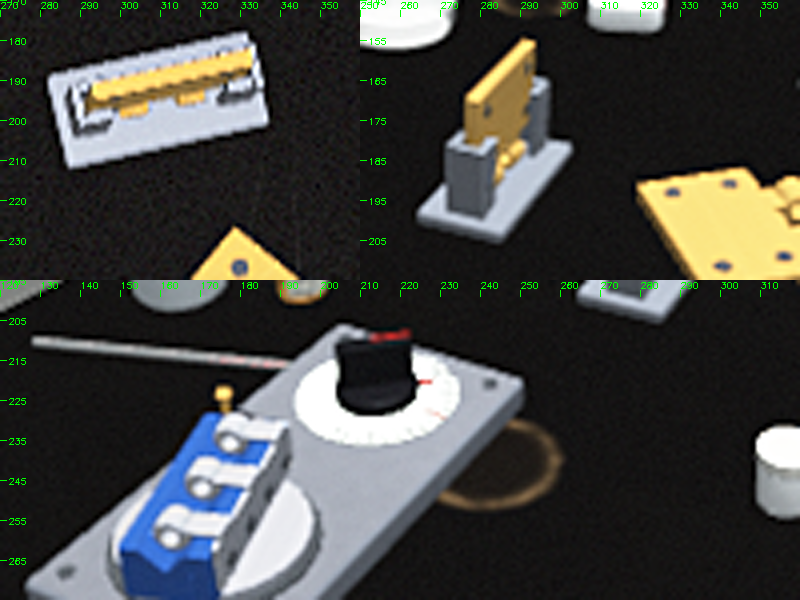

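The crops show the upright leaf in the stand, with its top edge in the top view at (293,195)–(334,184). It is clearly smaller than the flat leaf, so it is the one. The knob pointer's tip is at about (219.5,193) and the zero mark at (212,201), so the pointer is about 47° counter-clockwise of zero. Next I fit the poses.

```bash
cat > fit.py <<'E'
from h import *
from scipy.optimize import least_squares
def model(p,L): 
    c,s=np.cos(p[2]),np.sin(p[2]); L=np.asarray(L,float); return np.c_[p[0]+c*L[:,0]-s*L[:,1],p[1]+s*L[:,0]+c*L[:,1],L[:,2]]
def fit(obs,p0,extra=0):  # obs: list (cam,local pts,pix)
    f=lambda p:np.concatenate([(proj(c,model(p,L)+[0,0,p[3] if len(p)>3 else 0])-uv).ravel() for c,L,uv in obs])
    q=least_squares(f,p0,loss='soft_l1'); return q.x,f(q.x).reshape(-1,2)
def px(pts,x,y,s,ox=0,oy=0): return (np.asarray(pts,float)-[ox,oy]+.5)/s-.5+[x,y]
E
python3 - <<'E'
from fit import *
a=load('s0');b=load('t0')
J=lambda z:np.array([[.065,.13,z],[.065,-.13,z],[-.065,-.13,z],[-.065,.13,z]])
jt=px([(28,158),(645,48),(697,352),(72,468)],120,150,6)
js=px([(523,380),(340,323),(25,585)],120,195,4,0,280)
sc=J(.024)[[2,1,0]]
for ob in ([(b,J(.024),jt)],[(a,sc,js)],[(b,J(.024),jt),(a,sc,js)]):
  for p0 in ([.6,0,.1],[.6,0,.1,0]):
    p,e=fit(ob,p0); print('jig',p.round(4),abs(e).max().round(2))
S=J(.01)*[.03/.065,.5,1]
st=px([(48,75),(247,32),(268,122),(70,168)],270,170,4)
ss=px([(418,213),(498,241),(573,148)],250,145,4,360,0)
for ob in ([(b,S,st)],[(b,S,st),(a,S[[0+3-0,2,1]] if 0 else S[[3,2,1]],ss)],[(b,S,st),(a,S[[0,3,2]],ss)]):
  for p0 in ([.6,-.2,.1],[.6,-.2,.1,0]):
    p,e=fit(ob,p0); print('stand',p.round(4),e.round(1).tolist())
E
```

```text
jig [0.5339 0.0173 0.1616] 0.9
jig [ 0.5362  0.0193  0.1619 -0.0123] 0.31
jig [0.5315 0.0206 0.1794] 1.07
jig [ 0.5374  0.0165  0.1753 -0.0057] 0.38
jig [0.5337 0.0186 0.1674] 1.37
jig [ 0.5352  0.018   0.1674 -0.0042] 0.97
stand [ 0.5237 -0.3015  0.1996] [[-0.6, 0.1], [0.3, -0.4], [1.1, 0.2], [-0.6, 0.1]]
stand [ 0.5288 -0.3045  0.1988 -0.028 ] [[-0.0, 0.2], [-0.2, 0.0], [0.3, 0.1], [-0.1, -0.3]]
stand [ 0.5242 -0.3004  0.1803] [[-0.9, -0.7], [0.2, -0.2], [0.5, 0.5], [-1.3, -0.5], [20.4, 4.8], [19.4, -24.4], [-19.1, -5.7]]
stand [ 0.5286 -0.3035  0.1808 -0.0221] [[-0.2, -0.7], [0.0, 0.0], [0.3, 0.3], [-0.6, -1.0], [19.4, 11.1], [18.2, -18.4], [-20.0, 0.2]]
stand [ 0.5237 -0.3002  0.1962] [[-1.1, -0.0], [-0.1, -0.3], [0.5, 0.3], [-1.1, 0.1], [-0.5, -0.6], [1.0, -2.1], [0.5, -1.2]]
stand [ 0.5251 -0.3019  0.1962 -0.0056] [[-0.5, -0.1], [0.2, -0.4], [0.8, 0.1], [-0.6, -0.2], [-0.6, 0.8], [0.8, -0.7], [0.3, 0.2]]
```

Run:
```python
from fit import *
b=load('t0');a=load('s0')
p=[.5345,.018,.167]
K=model(p,[[0,-.075,.054]])[0];print('knob',K,'jamb',model(p,[[0,.065,.064]]))
Z=px([(555,305)],120,150,6)[0];T=px([(597,257)],120,150,6)[0]
stripe=px([(530,200),(573,230)],120,150,6)
def ang(v): return np.arctan2(v[1],v[0])
z=atz(b,Z,.026)[:2]-K[:2]; 
for h in(.026,.035,.04):
  t=atz(b,T,h)[:2]-K[:2]; print(h,np.linalg.norm(z),np.linalg.norm(t),ang(z),ang(t),ang(t)-ang(z), 'jigzero',p[2]-np.pi)
s=[atz(b,q,.062)[:2] for q in stripe];print('stripe',ang(s[1]-s[0]),(s-K[:2]))
# table: jamb block end knuckles direction in top
q=px([(100,318),(187,280),(272,236)],120,150,6);w=[atz(b,x,.073)[:2] for x in q];print('knuck',w,ang(w[0]-w[2]))
```

```text
knob [ 0.54696686 -0.05595659  0.054     ] jamb [[0.52369539 0.08209571 0.064     ]]
0.026 0.036504611774495335 0.028444199860198867 -2.977792348245388 -2.190331634617653 0.787460713627735 jigzero -2.9745926535897933
0.035 0.036504611774495335 0.030041360526743832 -2.977792348245388 -2.2233391961495874 0.7544531520958007 jigzero -2.9745926535897933
0.04 0.036504611774495335 0.03094167463931285 -2.977792348245388 -2.2401943430978175 0.7375980051475706 jigzero -2.9745926535897933
stripe -2.205338136173704 [[ 0.0001826   0.00042057]
 [-0.01232696 -0.01657393]]
knuck [array([0.50146322, 0.11096088]), array([0.51578532, 0.07737283]), array([0.53259418, 0.04443228])] 2.008463291308507
```

>>> {"api": "play_rows", "payload": {"commands": [[1.67, 2.66, 0, 0, 0, 0.03, 5], [1.67, 2.66, 0, 0, 0, 0.03, 5], [1.67, 2.66, 0, 0, 0, 0.03, 5], [1.67, 2.66, 0, 0, 0, 0.03, 5], [1.67, 2.66, 0, 0, 0, 0.03, 5], [1.67, 2.66, 0, 0, 0, 0.03, 5], [1.67, 2.66, 0, 0, 0, 0.03, 5], [1.67, 2.66, 0, 0, 0, 0.03, 5], [1.67, 2.66, 0, 0, 0, 0.03, 5], [1.67, 2.66, 0, 0, 0, 0.03, 5], [1.67, 2.66, 0, 0, 0, 0.03, 5], [1.67, 2.66, 0, 0, 0, 0.03, 5], [1.67, 2.66, 0, 0, 0, 0.03, 5], [1.67, 2.66, 0, 0, 0, 0.03, 5], [1.67, 2.66, 0, 0, 0, 0.03, 5], [1.67, 2.66, 0, 0, 0, 0.03, 5], [1.67, 2.66, 0, 0, 0, 0.03, 5], [1.67, 2.66, 0, 0, 0, 0.03, 5], [1.67, 2.66, 0, 0, 0, 0.03, 5], [1.67, 2.66, 0, 0, 0, 0.03, 5]]}}

```text
time: 2.6
ee_pos: [0.5479, -0.0536, 0.2226]
eef_rot: [0.952, -0.306, 0.0, -0.0]
ft_force: [0.3, 0.1, 0.8]
width: 0.0498
```

>>> {"api": "play_rows", "payload": {"commands": [[-0.1, -0.2, -2, 0, 0, 0, 5], [0, 0, -2, 0, 0, 0, 5], [0, 0, -2, 0, 0, 0, 5], [0, 0, -2, 0, 0, 0, 5], [0, 0, -2, 0, 0, 0, 5], [0, 0, -2, 0, 0, 0, 5], [0, 0, -2, 0, 0, 0, 5], [0, 0, -2, 0, 0, 0, 5], [0, 0, -1.5, 0, 0, 0, 5], [0, 0, -0.7, 0, 0, 0, 5], [0, 0, 0, 0, 0, 0, 5]], "grip_force": 20}}

```text
time: 3.98
ee_pos: [0.546, -0.0575, 0.0403]
eef_rot: [0.952, -0.306, -0.0, -0.0]
ft_force: [-0.7, 0.3, 0.3]
width: 0.0502
```

>>> {"api": "play_rows", "payload": {"commands": [[0, 0, 0, 0, 0, 0, 2.5], [0, 0, 0, 0, 0, 0, 1], [0, 0, 0, 0, 0, 0, 0.5], [0, 0, 0, 0, 0, 0, 0.5], [0, 0, 0, 0, 0, 0, 0.5]], "grip_force": 20}}

```text
time: 4.6
ee_pos: [0.5452, -0.0571, 0.0407]
eef_rot: [0.952, -0.306, -0.001, 0.0]
ft_force: [-4.4, 2.1, 2.9]
width: 0.0121
```

Run:
```python
from fit import *
s=r.read_state();print({k:np.round(s[k],3) for k in('ee_pos','eef_rot','ft_force','torque','width')},np.degrees(2*np.arctan2(s['eef_rot'][1],s['eef_rot'][0])))
```

```text
{'ee_pos': array([ 0.545, -0.057,  0.041]), 'eef_rot': array([ 0.952, -0.306, -0.001,  0.   ]), 'ft_force': array([-4.396,  2.148,  2.885]), 'torque': array([3.840e-01, 1.018e+00, 1.000e-03]), 'width': np.float64(0.012)} -35.68272018028288
```

>>> {"api": "play_rows", "payload": {"commands": [[0, 0, 0, 0, 0, -0.08, 0.5], [0, 0, 0, 0, 0, -0.08, 0.5], [0, 0, 0, 0, 0, -0.08, 0.5], [0, 0, 0, 0, 0, -0.08, 0.5], [0, 0, 0, 0, 0, -0.08, 0.5], [0, 0, 0, 0, 0, -0.08, 0.5], [0, 0, 0, 0, 0, -0.08, 0.5], [0, 0, 0, 0, 0, -0.08, 0.5], [0, 0, 0, 0, 0, -0.08, 0.5], [0, 0, 0, 0, 0, -0.06, 0.5], [0, 0, 0, 0, 0, 0, 0.5], [0, 0, 0, 0, 0, 0, 0.5]]}}

```text
time: 6.1
ee_pos: [0.5439, -0.0549, 0.0406]
eef_rot: [0.764, -0.645, -0.002, 0.001]
ft_force: [-12.3, 7.9, 13.1]
width: 0.012
```

>>> {"api": "play_rows", "payload": {"commands": [[0, 0, 0, 0, 0, 0, 5], [0, 0, 0, 0, 0, 0, 5], [0, 0, 2, 0, 0, 0, 5], [0, 0, 4, 0, 0, 0, 5], [0, 0, 5, 0, 0, 0.05, 5], [-1.5, -3, 4, 0, 0, 0.1, 5], [-1.5, -4, 2, 0, 0, 0.1, 5], [-1, -4, 0, 0, 0, 0.1, 5], [0, -4, 0, 0, 0, 0.1, 5], [0, -4, 0, 0, 0, 0.1, 5], [0, -4, 0, 0, 0, 0.1, 5]]}}

```text
time: 7.48
ee_pos: [0.5059, -0.2893, 0.2107]
eef_rot: [0.93, -0.366, 0.0, 0.0]
ft_force: [1.5, -0.0, 0.7]
width: 0.05
```

```bash
cat >> h.py <<'E'
def crop(c,x,y,w,h,s):
    im=cv2.resize(c['img'][y:y+h,x:x+w,::-1],None,fx=s,fy=s,interpolation=cv2.INTER_CUBIC)
    for i in range(0,im.shape[1],10*s): cv2.putText(im,str(x+i//s),(i,8),0,.3,(0,255,0)); cv2.line(im,(i,10),(i,16),(0,255,0),1)
    for j in range(0,im.shape[0],10*s): cv2.putText(im,str(y+j//s),(8,j+4),0,.3,(0,255,0)); cv2.line(im,(0,j),(6,j),(0,255,0),1)
    return im
E
python3 - <<'E'
from h import *
b=snap('top','t1')
a=snap('scene','s1')
cv2.imwrite('pics/c3.png',crop(b,120,150,130,90,6))
s=r.read_state();print(s['time'],s['ee_pos'],np.degrees(2*np.arctan2(s['eef_rot'][1],s['eef_rot'][0])))
E
```

```text
7.575 [ 0.50440882 -0.29316368  0.21003359] -43.395515040696935
```

View pics/c3.png

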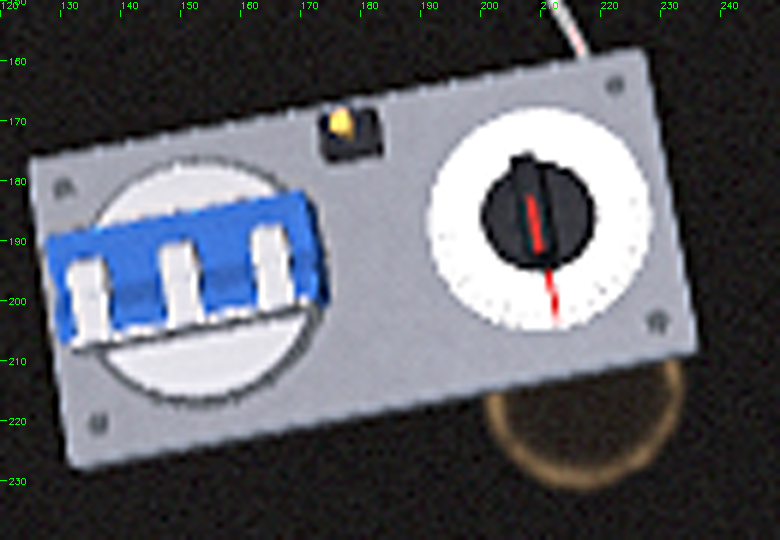

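The pointer now runs straight into the zero mark: stripe, pointer tip at (211,196.5) and mark at (212,202) are in line. The jamb is square with the jig. I'll enlarge the leaf and jamb in both views for a finer fit.

Run:
```python
from h import *
a=load('s0');b=load('t0');a1=load('s1');b1=load('t1')
i1=np.hstack([crop(b,278,172,55,37,7),crop(a,262,150,50,37,7)[:, :]])
i2=np.hstack([crop(b1,124,172,55,44,7),crop(a1,146,222,50,44,7)])
cv2.imwrite('pics/c4.png',np.vstack([i1,i2])); print(i1.shape,i2.shape)
```

```text
(259, 735, 3) (308, 735, 3)
```

View pics/c4.png

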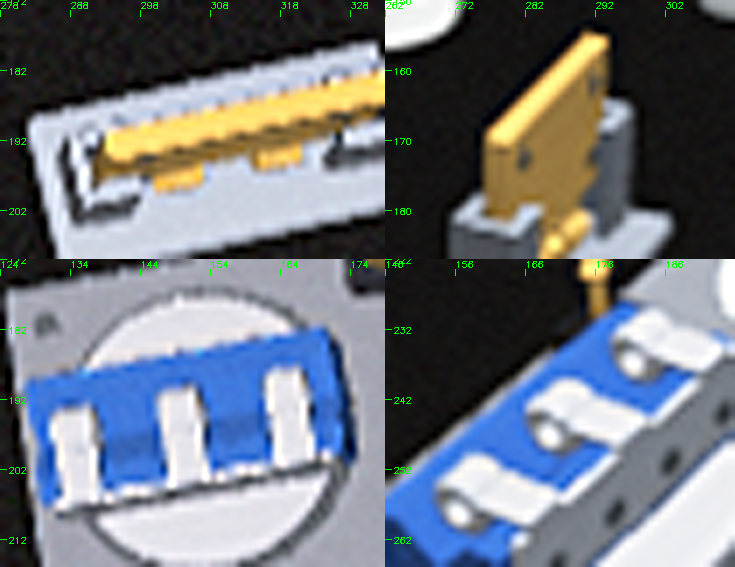

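Run:
```python
from fit import *
a=load('s0');b=load('t0');a1=load('s1');b1=load('t1')
t=np.vstack([px([(105,132),(107,160)],278,172,7),px([(248,50),(254,68)],270,170,4)])
s=px([(485,130),(490,147),(588,32),(608,42)],262,150,7,385,0)
L=np.array([[.005,.048,.09],[-.005,.048,.09],[.005,-.048,.09],[-.005,-.048,.09]])
for n,ob in (('top',[(b,L,t)]),('sc',[(a,L,s)]),('both',[(b,L,t),(a,L,s)])):
  for p0 in ([.52,-.3,.19],[.52,-.3,.19,0]):
    if n!='both' and len(p0)>3: continue
    p,e=fit(ob,p0);print('leaf',n,p.round(4),e.round(1).tolist())
S=np.array([[0,.043,.064],[0,.007,.064],[0,-.029,.064]])
s=px([(462,510),(548,430),(633,358)],146,222,7,385,259)
T=np.array([[.008,y,.068] for y in(.036,0,-.036)])
t=px([(75,408),(180,388),(287,368)],124,172,7,0,259)
for n,ob in (('top',[(b1,T,t)]),('sc',[(a1,S,s)]),('both',[(b1,T,t),(a1,S,s)])):
  for p0 in ([.52,.08,.167],[.52,.08,.167,0]):
    if n!='both' and len(p0)>3: continue
    p,e=fit(ob,p0);print('jamb',n,p.round(4),e.round(1).tolist())
s=r.read_state();print(s['ee_pos'],np.degrees(2*np.arctan2(s['eef_rot'][1],s['eef_rot'][0])))
```

```text
leaf top [ 0.523  -0.3007  0.1813] [[-0.7, -0.0], [-0.1, 0.1], [0.6, 0.1], [0.1, -0.3]]
leaf sc [ 0.5247 -0.2978  0.1564] [[-1.7, 0.7], [1.2, -0.8], [-0.2, 0.4], [0.3, -0.3]]
leaf both [ 0.5235 -0.3001  0.1811] [[-1.0, -0.2], [-0.3, -0.1], [0.3, -0.1], [-0.2, -0.5], [-0.4, 0.6], [2.6, -1.0], [0.2, 0.1], [0.8, -0.6]]
leaf both [ 0.5238 -0.3004  0.1812 -0.0011] [[-0.9, -0.3], [-0.2, -0.1], [0.4, -0.2], [-0.1, -0.5], [-0.4, 1.0], [2.6, -0.7], [0.1, 0.4], [0.7, -0.3]]
jamb top [0.5239 0.0806 0.1698] [[-0.0, -0.0], [0.1, -0.0], [-0.1, 0.0]]
jamb sc [0.5231 0.0832 0.1889] [[-0.1, -0.1], [0.3, 0.1], [-0.2, 0.0]]
jamb both [0.5238 0.0819 0.1735] [[-0.5, 0.1], [-0.4, 0.0], [-0.6, -0.0], [-0.1, -0.7], [0.5, -0.4], [0.3, -0.4]]
jamb both [ 0.5248  0.0815  0.1753 -0.0021] [[-0.1, -0.1], [-0.1, -0.2], [-0.3, -0.2], [-0.0, -0.2], [0.5, 0.1], [0.2, 0.2]]
[ 0.50440882 -0.29316368  0.21003359] -43.395515040696935
```

>>> {"api": "play_rows", "payload": {"commands": [[0.3, -0.1, 0, 0, 0, 0.095, 5], [0.3, -0.1, 0, 0, 0, 0.095, 5], [0.3, -0.1, 0, 0, 0, 0.095, 5], [0.3, -0.1, 0, 0, 0, 0.095, 5], [0.3, -0.1, 0, 0, 0, 0.095, 5], [0.2, -0.1, -1, 0, 0, 0.095, 5], [0.2, -0.1, -1, 0, 0, 0.095, 5], [0, 0, -1, 0, 0, 0.095, 5], [0, 0, -1, 0, 0, 0.095, 5], [0, 0, -1, 0, 0, 0.09, 5], [0, 0, 0, 0, 0, 0, 5], [0, 0, 0, 0, 0, 0, 5]]}}

```text
time: 9.07
ee_pos: [0.5253, -0.2946, 0.1611]
eef_rot: [0.996, 0.095, 0.0, 0.0]
ft_force: [-0.3, -0.5, -0.1]
width: 0.05
```

Run:
```python
from h import *
s=r.read_state();print(s['time'],s['ee_pos'],2*np.arctan2(s['eef_rot'][1],s['eef_rot'][0]),s['eef_rot'],s['joint_positions'],s['ft_force'])
```

```text
9.075 [ 0.52525234 -0.29461018  0.16105017] 0.18970508943841516 [9.95504821e-01 9.47103726e-02 2.88724354e-04 1.17502943e-04] [ 0.80710876  0.36026408 -0.46261448  1.58564158  0.16738661  1.23458511
  0.5045763 ] [-0.32643177 -0.4759571  -0.06316274]
```

>>> {"api": "play_rows", "payload": {"commands": [[-0.15, -0.55, 0, 0, 0, 0, 5], [0, 0, -1.5, 0, 0, 0, 5], [0, 0, -1.5, 0, 0, 0, 5], [0, 0, -1.5, 0, 0, 0, 5], [0, 0, -1.5, 0, 0, 0, 5], [0, 0, -1.5, 0, 0, 0, 5], [0, 0, -1.5, 0, 0, 0, 5], [0, 0, -1.4, 0, 0, 0, 5], [0, 0, 0, 0, 0, 0, 5], [0, 0, 0, 0, 0, 0, 5]]}}

```text
time: 10.32
ee_pos: [0.5239, -0.3002, 0.057]
eef_rot: [0.995, 0.096, 0.0, 0.0]
ft_force: [0.0, 0.1, 0.1]
width: 0.0501
```

>>> {"api": "play_rows", "payload": {"commands": [[0, 0, 0, 0, 0, 0, 2.5], [0, 0, 0, 0, 0, 0, 1.6], [0, 0, 0, 0, 0, 0, 1.2], [0, 0, 0, 0, 0, 0, 0.8], [0, 0, 0, 0, 0, 0, 0.5], [0, 0, 0, 0, 0, 0, 0.5]], "grip_force": 25}}

```text
time: 11.08
ee_pos: [0.5235, -0.3001, 0.0566]
eef_rot: [0.995, 0.096, 0.0, -0.0]
ft_force: [0.2, 0.2, 0.8]
width: 0.0101
```

Run:
```python
from h import *
s=r.read_state();print(s['time'],s['ee_pos'],2*np.arctan2(s['eef_rot'][1],s['eef_rot'][0]),s['eef_rot'],s['ft_force'],s['width'])
```

```text
11.075 [ 0.52350457 -0.3001175   0.05658698] 0.19197236826400657 [ 9.95396862e-01  9.58388597e-02  4.24320826e-06 -5.93614582e-06] [0.24766941 0.19814962 0.83150229] 0.01013741948640116
```

>>> {"api": "play_rows", "payload": {"commands": [[0, 0, 0.8, 0, 0, 0, 0.5], [0, 0, 1.5, 0, 0, 0, 0.5], [0, 0, 2, 0, 0, 0, 0.5], [0, 0, 2, 0, 0, 0, 0.5], [0, 0, 2, 0, 0, 0, 0.5], [0, 0, 2, 0, 0, 0, 0.5], [0, 0, 2, 0, 0, 0, 0.5], [0, 0, 1.2, 0, 0, 0, 0.5], [0, 0, 0, 0, 0, 0, 0.5]]}}

```text
time: 12.2
ee_pos: [0.5239, -0.3003, 0.1925]
eef_rot: [0.995, 0.096, 0.001, 0.0]
ft_force: [0.0, -0.1, -3.0]
width: 0.0099
```

>>> {"api": "play_rows", "payload": {"commands": [[0, 1, 0, 0, 0, -0.001, 0.5], [0, 2, 0, 0, 0, -0.001, 0.5], [0, 2, 0, 0, 0, -0.001, 0.5], [0, 2, 0, 0, 0, -0.001, 0.5], [0, 2, 0, 0, 0, -0.001, 0.5], [0, 2, 0, 0, 0, -0.001, 0.5], [0, 2, 0, 0, 0, -0.001, 0.5], [0, 2, 0, 0, 0, -0.001, 0.5], [0, 2, 0, 0, 0, -0.001, 0.5], [0, 2, 0, 0, 0, -0.001, 0.5], [0, 2, 0, 0, 0, -0.001, 0.5], [0, 2, 0, 0, 0, -0.001, 0.5], [0, 2, 0, 0, 0, -0.001, 0.5], [0, 2, 0, 0, 0, -0.001, 0.5], [0, 2, 0, 0, 0, -0.001, 0.5], [0, 2, 0, 0, 0, -0.001, 0.5], [0, 2, 0, 0, 0, -0.001, 0.5], [0, 2, 0, 0, 0, -0.001, 0.5], [0, 2, 0, 0, 0, -0.001, 0.5], [0, 1, 0, 0, 0, -0.001, 0.5]]}}

```text
time: 14.7
ee_pos: [0.5233, 0.0816, 0.1916]
eef_rot: [0.996, 0.087, 0.0, -0.0]
ft_force: [0.0, 0.9, -1.9]
width: 0.0097
```

>>> {"api": "play_rows", "payload": {"commands": [[0, 1, 0, 0, 0, 0, 0.5], [0, 0, -1, 0, 0, 0, 0.5], [0, 0, -1, 0, 0, 0, 0.5], [0, 0, -1, 0, 0, 0, 0.5], [0, 0, 0, 0, 0, 0, 0.5], [0, 0, 0, 0, 0, 0, 0.5]]}}

```text
time: 15.45
ee_pos: [0.5237, 0.0898, 0.1617]
eef_rot: [0.996, 0.086, 0.0, -0.0]
ft_force: [0.7, -0.1, -2.1]
width: 0.0097
```

Run:
```python
from h import *
a=snap('scene','s2');b=snap('top','t2')
s=r.read_state();print(s['time'],s['ee_pos'],2*np.arctan2(s['eef_rot'][1],s['eef_rot'][0]),s['eef_rot'],s['ft_force'],s['torque'],s['width'])
cv2.imwrite('pics/c5.png',np.vstack([crop(b,120,150,100,75,4)[:, :400].repeat(1,0),crop(a,120,170,100,75,4)]) if 0 else np.hstack([crop(b,115,150,75,85,5),crop(a,135,165,80,85,5)]))
```

```text
15.55 [0.52377358 0.08990848 0.16193764] 0.17190398027603512 [ 9.96308346e-01  8.58461926e-02  3.33051321e-04 -7.08812330e-06] [-0.43223397  0.02454773 -1.97147765] [ 0.09109141 -0.05985155  0.03198731] 0.010040104194701877
```

View pics/c5.png

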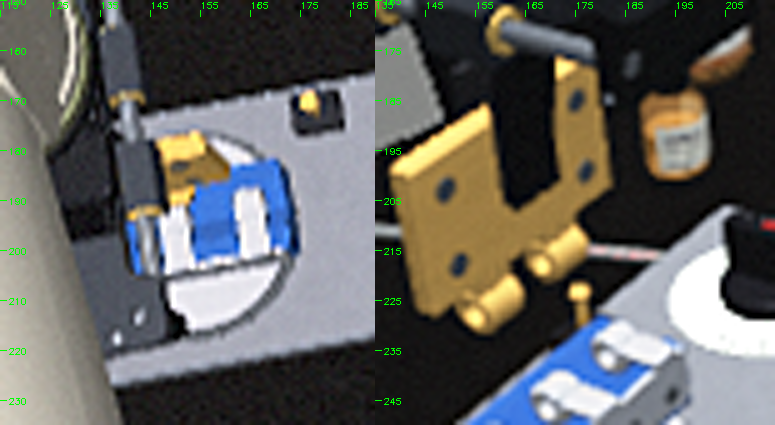

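The leaf is held upright above the jamb. In the scene crop its knuckle end faces are near (157,228) and (169,216), and the jamb's knuckles lie below at (170,246) and (182,236). I'll compare the measured leaf pose with the kinematic one.

Run:
```python
from fit import *
a=load('s2');a1=load('s1')
p=[.5238,.0899,.172]; z=.1619-.0566+.010
F=np.array([[0,.027,.009],[0,-.009,.009],[.005,.048,.08],[-.005,.048,.08],[-.005,-.048,.08],[-.005,.048,.022],[-.005,-.048,.022]])+[0,0,z]
uv=proj(a,model(p,F)); print(((uv-[135,165]+.5)*5-.5+[375,0]).round(1).tolist())
J=np.array([[0,.043,.064],[0,.007,.064],[0,-.029,.064]]);
for q in ([.5238,.0818,.172],):
  print(((proj(a,model(q,J))-[135,165]+.5)*5-.5+[375,0]).round(1).tolist())
```

```text
[[472.6, 312.6], [539.8, 261.3], [384.9, 164.0], [408.0, 171.5], [596.2, 48.4], [435.9, 317.8], [613.4, 184.5]]
[[484.5, 460.3], [549.0, 404.8], [608.6, 353.6]]
```

Run:
```python
from fit import *
a=load('s2')
p=[.5238,.0899,.172]; z=.1619-.0566+.010
im=crop(a,132,165,64,70,12)[:, :]
im=cv2.resize(a['img'][170:240,132:192,::-1],None,fx=8.5,fy=8.5,interpolation=cv2.INTER_CUBIC)
P=lambda F:((proj(a,model(p,np.array(F)+[0,0,z]))-[132,170]+.5)*8.5-.5)
def poly(F,c): cv2.polylines(im,[(P(F)*8).round().astype(int)],True,c,1,cv2.LINE_AA,3)
poly([[-.005,.048,.08],[-.005,-.048,.08],[-.005,-.048,.022],[-.005,.048,.022]],(255,0,255))
poly([[-.005,.048,.08],[-.005,-.048,.08],[.005,-.048,.08],[.005,.048,.08]],(255,255,0))
th=np.linspace(0,2*np.pi,24)
for y in(.027,-.009): poly(np.c_[.009*np.cos(th),0*th+y,.009+.009*np.sin(th)],(0,255,0))
cv2.imwrite('pics/c6.png',im)
```

```text
(no output)
```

View pics/c6.png

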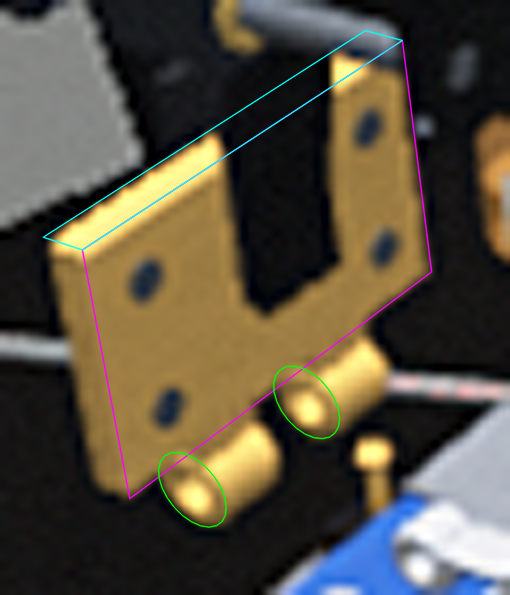

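The kinematic overlay agrees with the picture to about 1 px: the knuckle faces at (195,497) and (307,407) sit on the predicted circles. The small bias has the same sign as the jamb's. I'll shift y by −8 mm and come down.

>>> {"api": "play_rows", "payload": {"commands": [[0, -0.4, 0, 0, 0, 0, 0.5], [0, -0.4, 0, 0, 0, 0, 0.5], [0, 0, -0.7, 0, 0, 0, 0.5], [0, 0, -0.7, 0, 0, 0, 0.5], [0, 0, -0.7, 0, 0, 0, 0.5], [0, 0, -0.7, 0, 0, 0, 0.5], [0, 0, -0.7, 0, 0, 0, 0.5], [0, 0, -0.2, 0, 0, 0, 0.5], [0, 0, 0, 0, 0, 0, 0.5], [0, 0, 0, 0, 0, 0, 0.5]]}}

```text
time: 16.8
ee_pos: [0.5237, 0.0819, 0.1248]
eef_rot: [0.996, 0.086, 0.0, -0.0]
ft_force: [0.8, -0.1, -1.1]
width: 0.01
```

Run:
```python
from fit import *
a=snap('scene','s3')
s=r.read_state();print(s['time'],s['ee_pos'],2*np.arctan2(s['eef_rot'][1],s['eef_rot'][0]),s['ft_force'],s['torque'])
e=s['ee_pos'];p=[e[0],e[1],.172]; z=e[2]-.0466
x0,y0,S=135,190,8.5
im=cv2.resize(a['img'][y0:y0+68,x0:x0+80,::-1],None,fx=S,fy=S,interpolation=cv2.INTER_CUBIC)
def poly(p,F,c): cv2.polylines(im,[(((proj(a,model(p,F))-[x0,y0]+.5)*S-.5)*8).round().astype(int)],True,c,1,cv2.LINE_AA,3)
th=np.linspace(0,2*np.pi,24)
for y in(.027,-.009): poly(p,np.c_[.009*np.cos(th),0*th+y,z+.009+.009*np.sin(th)],(0,255,0))
for y in(.043,.007,-.029): poly([.5238,.0818,.172],np.c_[.009*np.cos(th),0*th+y,.064+.009*np.sin(th)],(0,0,255))
cv2.imwrite('pics/c7.png',im)
```

```text
16.85 [0.52373127 0.08195575 0.12484897] 0.17198651880915627 [ 0.72125515 -0.26080429 -1.91776972] [-0.02425781 -0.11952244 -0.00060768]
```

View pics/c7.png

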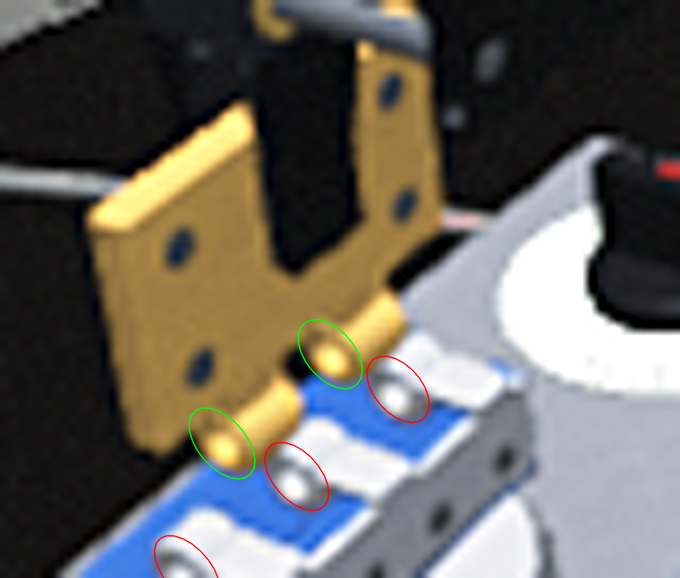

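Both overlays fit with the same offset, about 7 px of crop on each hole. The holes measured are leaf (223,450) and jamb (297,483), so x and y are aligned. I'll descend in small steps, watching the force.

>>> {"api": "play_rows", "payload": {"commands": [[0, 0, -0.2, 0, 0, 0, 0.5], [0, 0, -0.2, 0, 0, 0, 0.5], [0, 0, -0.15, 0, 0, 0, 0.5], [0, 0, -0.15, 0, 0, 0, 0.5], [0, 0, 0, 0, 0, 0, 0.5], [0, 0, 0, 0, 0, 0, 0.5]]}}

```text
time: 17.6
ee_pos: [0.5236, 0.0819, 0.1176]
eef_rot: [0.996, 0.086, 0.0, -0.0]
ft_force: [0.1, 0.6, -2.3]
width: 0.0096
```

>>> {"api": "play_rows", "payload": {"commands": [[0, 0, -0.15, 0, 0, 0, 0.5], [0, 0, -0.15, 0, 0, 0, 0.5], [0, 0, -0.15, 0, 0, 0, 0.5], [0, 0, -0.15, 0, 0, 0, 0.5], [0, 0, 0, 0, 0, 0, 0.5]]}}

```text
time: 18.23
ee_pos: [0.5234, 0.0819, 0.1114]
eef_rot: [0.996, 0.086, -0.0, -0.0]
ft_force: [0.3, 0.1, -2.1]
width: 0.01
```

>>> {"api": "play_rows", "payload": {"commands": [[0, 0, -0.15, 0, 0, 0, 0.5], [0, 0, -0.15, 0, 0, 0, 0.5], [0, 0, -0.1, 0, 0, 0, 0.5], [0, 0, -0.1, 0, 0, 0, 0.5], [0, 0, 0, 0, 0, 0, 0.5]]}}

```text
time: 18.85
ee_pos: [0.5235, 0.0819, 0.1065]
eef_rot: [0.996, 0.086, -0.0, -0.0]
ft_force: [-0.4, -0.3, -2.8]
width: 0.0097
```

>>> {"api": "play_rows", "payload": {"commands": [[0, 0, -0.1, 0, 0, 0, 0.5], [0, 0, -0.1, 0, 0, 0, 0.5], [0, 0, -0.1, 0, 0, 0, 0.5], [0, 0, 0, 0, 0, 0, 0.5], [0, 0, 0, 0, 0, 0, 0.5]]}}

```text
time: 19.48
ee_pos: [0.5235, 0.0819, 0.1036]
eef_rot: [0.996, 0.086, 0.0, -0.0]
ft_force: [0.8, 0.5, -1.9]
width: 0.01
```

>>> {"api": "play_rows", "payload": {"commands": [[0, 0, -0.08, 0, 0, 0, 0.5], [0, 0, 0, 0, 0, 0, 0.5], [0, 0, 0, 0, 0, 0, 0.5]]}}

```text
time: 19.85
ee_pos: [0.5236, 0.0819, 0.1028]
eef_rot: [0.996, 0.086, 0.0, -0.0]
ft_force: [0.6, -1.4, -2.0]
width: 0.0097
```

>>> {"api": "play_rows", "payload": {"commands": [[0, 0, -0.06, 0, 0, 0, 0.5], [0, 0, 0, 0, 0, 0, 0.5], [0, 0, 0, 0, 0, 0, 0.5]]}}

```text
time: 20.23
ee_pos: [0.5236, 0.0819, 0.1022]
eef_rot: [0.996, 0.086, 0.0, -0.0]
ft_force: [-0.8, -0.3, -2.1]
width: 0.0098
```

>>> {"api": "play_rows", "payload": {"commands": [[0, 0, -0.06, 0, 0, 0, 0.5], [0, 0, 0, 0, 0, 0, 0.5], [0, 0, 0, 0, 0, 0, 0.5]]}}

```text
time: 20.6
ee_pos: [0.5238, 0.082, 0.1017]
eef_rot: [0.996, 0.086, 0.0, -0.0]
ft_force: [-0.3, -0.4, -1.0]
width: 0.0097
```

>>> {"api": "play_rows", "payload": {"commands": [[0, 0, -0.05, 0, 0, 0, 0.5], [0, 0, 0, 0, 0, 0, 0.5], [0, 0, 0, 0, 0, 0, 0.5]]}}

```text
time: 20.98
ee_pos: [0.5239, 0.082, 0.1015]
eef_rot: [0.996, 0.086, 0.0, 0.0]
ft_force: [1.0, -0.7, 4.6]
width: 0.0098
```

Run:
```python
from fit import *
F=[]
for i in range(6):
    a=r.camera('scene'); s=r.read_state(); F.append(np.r_[s['ft_force'],s['torque'],s['ee_pos']])
print(np.round(F,4),np.mean(F,0).round(3))
```

```text
[[ 6.5650e-01  9.6070e-01  5.4265e+00  7.5600e-02 -2.5830e-01 -4.6700e-02
   5.2390e-01  8.2000e-02  1.0150e-01]
 [ 5.4400e-02  1.9840e-01  4.7234e+00 -4.7000e-03 -2.4800e-01 -5.9200e-02
   5.2390e-01  8.2000e-02  1.0140e-01]
 [ 4.1660e-01 -3.8150e-01  6.5066e+00  5.6700e-02 -1.8720e-01 -5.6800e-02
   5.2390e-01  8.2000e-02  1.0150e-01]
 [ 7.8300e-01  2.3650e-01  5.1137e+00  5.6200e-02 -2.3740e-01 -6.6000e-02
   5.2390e-01  8.2000e-02  1.0150e-01]
 [ 7.4050e-01  5.3090e-01  4.6903e+00  1.1700e-02 -2.4400e-01 -4.6600e-02
   5.2390e-01  8.2000e-02  1.0150e-01]
 [ 2.6580e-01 -1.2140e-01  5.3206e+00  1.3300e-02 -2.6680e-01 -9.4700e-02
   5.2390e-01  8.2000e-02  1.0150e-01]] [ 0.486  0.237  5.297  0.035 -0.24  -0.062  0.524  0.082  0.101]
```

Run:
```python
from h import *
a=snap('scene','s4')
cv2.imwrite('pics/c8.png',crop(a,120,185,120,85,6))
```

```text
(no output)
```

View pics/c8.png

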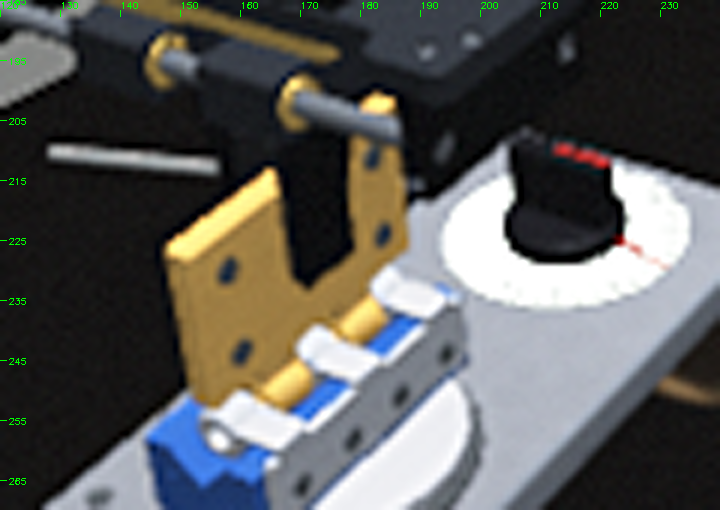

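The leaf's knuckles at about (168,249) and (180,238) lie in the gaps, in line with the steel ones. The pointer still runs into the zero mark at (223,225). The contact is a steady 7 N with no side force, so I'm handing in.

```bash
python3 -c "
from bench import r
print(r.close_job())"
```

```text
the job is handed in; nothing more can be done
None
```

The knob is set to zero and the smaller brass leaf sits between the jamb's steel knuckles, still held in the gripper. The job is handed in; it reports no verdict. At the last reading before that, the clock was at about 21 s of the 51 s allowed.

- **Knob:** I turned it about −0.78 rad. The last picture shows the pointer running straight into the red zero mark and the jamb square with the jig.
- **Leaf:** I lifted it from the stand and lowered it until it just touched the V groove. The fingers met the first resistance at TCP height 101.5 mm, against 101.6 mm predicted for the pin holes to be in line.
- **Last forces:** The upward force from the jig is about 7 N. Side forces are under 1 N, and the fingers hold at about 10 mm opening with a 25 N grip setting. All four leaf and jamb knuckles that show look in line.
- **Small disagreements:** The camera poses differ by about 1–2 mm (1 px) between views and from the arm's own position. The leaf and the jamb showed the same offset, so it cancelled. The leaf's yaw from the scene view alone was about 0.03 rad off the top-view value; I used values close to the top view's.

No check failed, and I did not touch the pots or the dropper bottle.

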